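Tack-cure the patch on an impression tray

TASK

Take the curing lamp from its charging cradle and tack-cure the small round resin patch on the impression tray: press the mouth of the lamp's spring-loaded light shield squarely onto the tray with the patch inside it, pushing the shield about half-way back, and hold it steady there for three seconds. Press gently, without upsetting the tilt of the model table or the other things on the bench, then lay the lamp back in its cradle as it lay before.

Things in the scene. Friction and masses are not known exactly. Their poses are not given: they have to be found in the camera images.
- lamp: cordless curing lamp, 0.18 kg, loose: white flat-sided handle (x -95 to +50 mm, 30 wide in y, 32 high in z), a thin metal light guide at its front bent 65 deg down, ending in a black bell-shaped shield. Origin: on the handle's axis where it is gripped, between the cradle's saddles; x to the nose, z out of the button side. Unpressed shield mouth at (96.5, 0, -52.6) mm
- lamp_shield (a joint): how far the spring-loaded shield is pushed back along the light guide, m: 0 free, 0.008 at its stop; the lamp lights only while it is pushed back by 0.002 to 0.006. The spring takes 1.5 N to start and 0.5 N more for each mm
- shield_mouth (a point): centre of the shield's open mouth, a flat round rim of 32 mm outer and 26 mm inner diameter that moves with the shield; z points from the mouth back up the light guide, against the light (25 degrees from the lamp's z axis, leaning to the lamp's -x), y as the lamp's y
- cradle: white charging cradle, fixed, 150 x 84 x 92 mm. Origin on the bench under the lamp's origin, x as the lamp's x. Two saddles (x -89 to -59 and 25 to 45 mm; floor 69 mm up, 34 mm between flared cheeks 20 mm high) and a stop behind the handle's rear end. The lamp's origin rests 85 mm above the cradle's, shield hanging free in front
- model_table: surveyor's model table, fixed: dark round steel foot of 88 mm diameter with a ball joint 56 mm above the bench; a tilting head on it clamps a plaster cast that carries the impression tray. Origin under the middle of the foot; the head leans to the table's -x, where the tray's handle points
- tilt_head (a joint): lean of the head from level, rad; held by friction only and not to be changed
- patch (a point): point on the cast's tooth plane straight under the middle of the round resin patch (16 mm across, 2 mm proud) on the grey-blue tray; z is the outward normal of the tray's flat top, -x points to the tray's handle. The top stands 4 to 11 mm above this point along z: the wax spacer under the tray differs from job to job and is not measured. The top is 66 mm wide, flat for 27 mm round the patch
- cast_white: bystander: loose white plaster jaw on the bench, 56 x 60 x 28 mm, without a tray; origin under its middle
- powder_jar: bystander: loose small jar, 48 mm across, 58 mm high; origin under its middle
- mug: bystander: loose mug, 98 mm high; origin under its middle
- bottle_bond: bystander: loose dropper bottle, 26 mm across, 73 mm high; origin under its middle
- bottle_glaze: bystander: loose dropper bottle like it; origin under its middle
- bottle_separator: bystander: loose dropper bottle like it, with a dark cap; origin under its middle

How it is judged:
On the way:
1. the shield's mouth sits squarely round the patch, pushed back 2 to 6 mm, and is held steady for 3 s (value of joint lamp_shield between 0.002 and 0.006 m and x of shield_mouth in the frame of patch between -0.005 and 0.005 m and y of shield_mouth in the frame of patch between -0.005 and 0.005 m and angle between the z axis of shield_mouth and the z axis of patch, either way round below 0.15 rad and contact force between lamp and model_table above 1 N and linear speed of lamp below 0.01 m/s), for 2.8 s.
At the end, for the whole second after the job is handed in: the lamp lies at rest in both saddles of the cradle, level (within about 5 degrees), nose forward, buttons up, within about 10 mm along and 6 mm across of its place, shield free; the patch has not shifted by more than 6 mm (x of lamp in the frame of cradle between -0.01 and 0.012 m and y of lamp in the frame of cradle between -0.006 and 0.006 m and z of lamp in the frame of cradle between 0.081 and 0.089 m and x of shield_mouth in the frame of cradle above 0.08 m and angle between lamp's own z axis and vertical below 0.08 rad and angle between the x axis of lamp and the x axis of cradle, either way round below 0.1 rad and linear speed of lamp below 0.01 m/s and value of joint lamp_shield below 0.001 m and distance of patch from where it was at the start of the episode below 0.006 m); the robot touches nothing.
It fails at once if the tray is pressed or knocked with more than 15 N (contact force between anything else and model_table above 15 N).
It fails at once if the tilt of the model table is upset (the patch shifts by more than 6 mm) (distance of patch from where it was at the start of the episode above 0.006 m).
It fails at once if a loose bystander is pushed more than 20 mm (distance of any of cast_white, powder_jar, mug, bottle_bond, bottle_glaze, bottle_separator from where it was at the start of the episode above 0.02 m).
It fails at once if the lamp is dropped on the bench (height (world z) of lamp below 0.05 m).
It also fails if it takes over 54 s, if anything falls off the work surface, if the arm or the gripper's body presses on something with over 40 N, if the wrist force passes 120 N, or if a joint passes its speed limit or range.

ROBOT

A 7-joint arm with a two-finger parallel gripper is mounted at the origin on a cart in front of the work surface, level with it; the furniture and walls round the work are solid. World frame = base frame: x ahead of the robot, y to its left, z up, the work surface at z = 0. Lengths are in m, angles in rad, forces in N, time in s.
With the tool pointing down it reaches from about 0.4 to 0.85 m from the base axis. Payload 10.4 kg.
Tool frame: the origin (TCP) lies at the very end of the fingers, on their centre line; the grasp point (between the pads) lies 19 mm behind it; z points along the fingers, y is the line along which they close (so a half turn about z gives the same grasp; the last joint's range is limited). The gripper opens to 85 mm and grips with 20 to 120 N. Pads are 22 mm wide; open, the fingers measure 114 mm over their backs; the gripper's body (76 mm by 85 mm) begins 54 mm behind the grasp point. The pads swing forward as they close: fully open they stand 13 mm farther back than shut.
Start: joints at [1.254, 0.332, -0.065, 1.46, 0.022, 1.35, -0.088], TCP at [0.181, -0.598, 0.231] pointing down, gripper open.
Joint ranges: [-2.6, 2.6], [-0.5, 2.12], [-1.47, 1.34], [0.16, 2.42], [-1.27, 4.41], [0.06, 2.06], [-2.6, 2.6]. Speed limits (rad/s): [2.22, 2.22, 2.79, 2.79, 3.14, 3.14, 3.14].

INTERFACE

Orientations are given as a unit quaternion [x, y, z, w].
In Python, from workcell import * gives the robot as it stands. The module is installed in compiled form; this text tells all that it offers.
- The arm moves only by the tool carry_out, never from a script. Its argument "motion" is a list of rows, each an object with "xyz": the shift along the tool's x, y, z in m, a list of three; "angular": the turn, a rotation vector about the tool's x, y, z in degrees, a list of three. A call has 1 to 12 rows; each row is the pose to reach, as a shift and turn from the pose commanded when the call began, along the tool's axes at that moment; what a row does not reach only later rows make up. A row lasts 1/10 s, in which the tool goes at most 50 mm and 8.59 degrees, less where a joint would pass 70% of its speed; a pose out of reach is approached as far as the arm can. A call with a gripper value outside its range is refused whole. "hand" is the opening, from 0 (shut) to 1 (fully open), set as the call begins (left out, the last holds). The fingers move at their own pace and stop on an object; "grip_force" is the grip in N (left out, the last holds). Time passes only in rows, so rows that repeat a pose let the fingers close. It gives the time, the measured TCP pose, the force, the opening and the grip force at its end, in the units of the state.
- get_obs(): the state, without advancing time (a new reading comes with each control period).
- camera(name): name is "scene" or "side" or "wrist"; returns a dict with "img" (480x640x3 uint8, red, green, blue), "fx", "fy", "cx", "cy" (pixels), "k1" (the pictures are not rectified: a ray, as slopes to the right and down, at radius r is drawn at 1 + k1 r^2 times it, then the intrinsics apply), "extrinsics" (4x4, takes a point from camera to world coordinates). Camera axes: x right, y up, looking along -z (the intrinsics and any distortion apply to the point x, -y, -z); pixel columns grow to the right and rows downward; lengths in m; the calibration is good to about 2 mm. A picture is of the moment at which its call begins. There is no depth.
- hand_in(): hands the job in; it is judged then, once.
The state is a dict: "clock": time; "joint_pos": joint angles; "joint_velocities": joint speeds; "tau": joint torques, N m; "position": TCP position; "ee_rot": TCP orientation; "ft_force": force on the tool from outside, world axes, zero at the start; "torque": the same for the moment, N m; "grip_width": opening from 0.0 (shut) to 1.0 (fully open); "grasp_force": force on a finger pad.
Only numpy, scipy, OpenCV 4.12 (cv2) and the standard library are available. Lean on these libraries where they do the work, as an engineer would, in place of code of your own. Each camera call takes 0.05 s, during which the arm holds its last target. There are 200 camera calls.

## Working session

There is one attempt and no reset: what is moved stays moved. The work goes in short steps, Python scripts to look and compute and a tool call to move; the robot and the scene stay as the last step left them, time stands still between calls to the robot, and variables do not carry over. Pictures are saved under pics/ and viewed, at most 13 in all, crops included, and the job is handed in when it is done.

Besides the shell and the picture viewer there is one more tool, called after "Emit:" by a JSON object that holds its "name" and its "arguments", one argument or row to a line. carry_out: Moves the arm, as the interface text tells. Its arguments: {"type":"object","properties":{"motion":{"type":"array"},"hand":{"type":"number"},"grip_force":{"type":"number"}},"required":["motion"]}

```bash
mkdir -p pics; python3 - <<'E'
from workcell import *
import cv2,numpy as np
for n in["scene","side","wrist"]:
    c=camera(n);cv2.imwrite(f"pics/{n}0.png",c["img"][:,:,::-1])
    print(n,c["fx"],c["fy"],c["cx"],c["cy"],c["k1"]);print(np.round(c["extrinsics"],4).tolist())
o=get_obs();print(o)
E
```

```text
scene 592.7667991368129 592.7667991368129 324.9980716119954 238.76510783676395 0.04497081413777026
[[-0.6047, 0.2922, -0.741, -0.3131], [-0.7964, -0.2382, 0.5559, 0.8208], [-0.014, 0.9262, 0.3767, 0.5767], [0.0, 0.0, 0.0, 1.0]]
side 512.4924783098851 512.4924783098851 325.45796182201764 238.42167145664217 0.02078240917327597
[[-0.9977, -0.0373, 0.0571, 0.6839], [0.0671, -0.3896, 0.9185, 1.3327], [-0.012, 0.9202, 0.3912, 0.5996], [0.0, 0.0, 0.0, 1.0]]
wrist 370.9509622350922 370.9509622350922 320.63103940910315 237.83046020568204 -0.01571686275093299
[[0.2887, 0.9148, 0.2824, 0.2516], [-0.9574, 0.2763, 0.0839, -0.5757], [-0.0013, -0.2946, 0.9556, 0.3722], [0.0, 0.0, 0.0, 1.0]]
{'clock': 0.15, 'joint_pos': array([ 1.25443684,  0.33269744, -0.06467214,  1.46072916,  0.02163526,
        1.34992072, -0.0884972 ]), 'joint_velocities': array([-0.00030035, -0.00256021, -0.00063084, -0.00282166,  0.00194678,
       -0.0007942 , -0.00134786]), 'tau': array([ 1.70577558e-03, -6.25826240e+01,  5.00653172e-02, -3.91850030e+01,
        1.64496072e-02,  7.42344128e-03,  2.64521708e-05]), 'position': array([ 0.18086169, -0.5979655 ,  0.23072611]), 'ee_rot': array([ 9.89232357e-01,  1.46352530e-01, -1.21617907e-04, -5.15316215e-04]), 'ft_force': array([-0.38079101,  0.30948054,  0.09967934]), 'torque': array([-0.02144997, -0.03261682,  0.0397906 ]), 'grasp_force': 0.0, 'grip_width': 1.0021880324783214}
```

View pics/scene0.png

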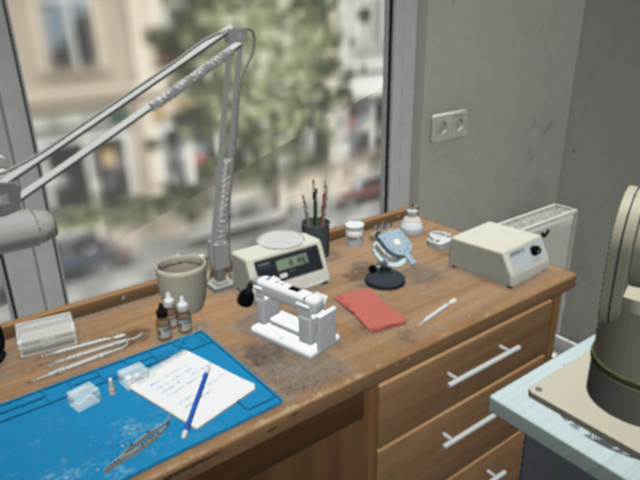

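View pics/side0.png

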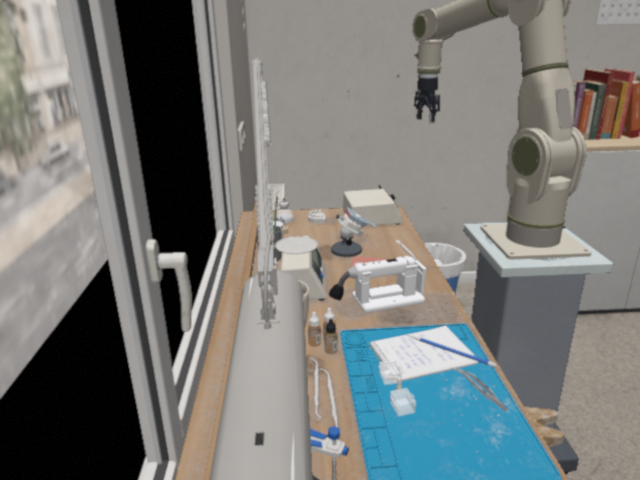

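The scene picture shows the cradle with lamp at about (293,315), its shield at (246,294), and the model table's foot at (384,279). In the side picture the lamp is at (385,280), its shield at (336,291), and the foot at (346,248).

```bash
cat > h.py <<'E'
from workcell import *
import cv2,numpy as np
from scipy.spatial.transform import Rotation as R
from scipy.optimize import least_squares
def ray(c,p):
    q=np.array([(p[0]-c["cx"])/c["fx"],(p[1]-c["cy"])/c["fy"]]);u=q.copy()
    for _ in range(10):u=q/(1+c["k1"]*(u@u))
    E=c["extrinsics"];return E[:3,3],E[:3,:3]@np.array([u[0],-u[1],-1])
def onz(c,p,z):
    o,d=ray(c,p);return o+d*(z-o[2])/d[2]
def proj(c,X):
    E=c["extrinsics"];v=(np.atleast_2d(X)-E[:3,3])@E[:3,:3]
    u=np.stack([v[:,0]/-v[:,2],-v[:,1]/-v[:,2]],1);u=u*(1+c["k1"]*(u**2).sum(1))[:,None]
    return u*[c["fx"],c["fy"]]+[c["cx"],c["cy"]]
def tri(cs,ps):
    A=0;b=0
    for c,p in zip(cs,ps):
        o,d=ray(c,p);d/=np.linalg.norm(d);M=np.eye(3)-np.outer(d,d);A=A+M;b=b+M@o
    return np.linalg.solve(A,b)
E
python3 - <<'E'
from h import *
s=camera("scene");d=camera("side")
for n,p in dict(foot=(384,279),cbase=(295,335),jar=(355,240),notebook=(370,310),bott=(165,335)).items():print(n,onz(s,p,0).round(3))
print("foot side",onz(d,(346,248),0).round(3))
print("shield",tri([s,d],[(246,294),(336,291)]).round(3))
a=cv2.resize(s["img"][210:330,230:430],None,fx=4,fy=4,interpolation=2)[:, :,::-1]
a=cv2.resize(s["img"][205:355,235:435],None,fx=4,fy=4,interpolation=2)[:, :,::-1]
cv2.imwrite("pics/s1.png",a)
b=cv2.resize(d["img"][190:320,310:440],None,fx=4.5,fy=4.5,interpolation=2)[:, :,::-1]
cv2.imwrite("pics/d1.png",b)
E
```

```text
foot [0.551 0.011 0.   ]
cbase [0.481 0.298 0.   ]
jar [ 0.766 -0.085  0.   ]
notebook [0.465 0.128 0.   ]
bott [0.632 0.486 0.   ]
foot side [0.543 0.    0.   ]
shield [0.6   0.33  0.045]
```

View pics/s1.png

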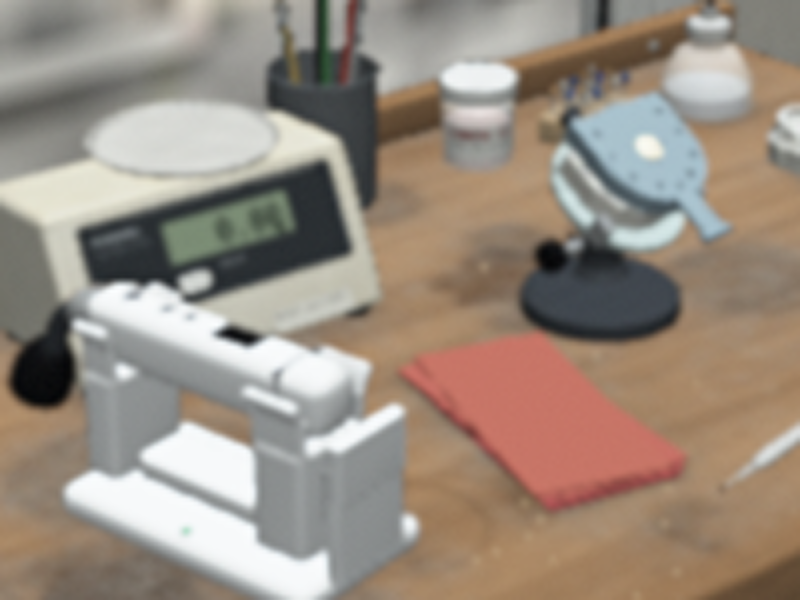

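The crop shows the lamp's nose pointing away from the robot at about 15° yaw, and the tray tilted towards the robot side with its handle at crop (710,235) and the patch at (650,147). I'll move the wrist camera over both for a closer look.

Emit:
{"name": "carry_out", "arguments": {
  "motion": [
    {"xyz": [0.22, -0.14, -0.07], "angular": [0, 0, 0]},
    {"xyz": [0.22, -0.14, -0.07], "angular": [0, 0, 0]},
    {"xyz": [0.22, -0.14, -0.07], "angular": [0, 0, 0]},
    {"xyz": [0.22, -0.14, -0.07], "angular": [0, 0, 0]},
    {"xyz": [0.22, -0.14, -0.07], "angular": [0, 0, 0]},
    {"xyz": [0.417, -0.52, -0.13], "angular": [0, 0, 0]},
    {"xyz": [0.417, -0.52, -0.13], "angular": [0, 0, 0]},
    {"xyz": [0.417, -0.52, -0.13], "angular": [0, 0, 0]},
    {"xyz": [0.417, -0.52, -0.13], "angular": [0, 0, 0]},
    {"xyz": [0.417, -0.52, -0.13], "angular": [0, 0, 0]},
    {"xyz": [0.417, -0.52, -0.13], "angular": [0, 0, 0]},
    {"xyz": [0.417, -0.52, -0.13], "angular": [0, 0, 0]}
  ]
}}

```text
clock: 1.45
position: [0.4093, -0.0741, 0.3473]
ee_rot: [0.989, 0.146, 0.0, 0.0]
ft_force: [1.3, 0.2, -0.4]
grip_width: 1.001
grasp_force: 0.0
```

Emit:
{"name": "carry_out", "arguments": {
  "motion": [
    {"xyz": [0.047, -0.07, -0.01], "angular": [0, 0, 0]},
    {"xyz": [0.047, -0.07, -0.01], "angular": [0, 0, 0]},
    {"xyz": [0.047, -0.07, -0.01], "angular": [0, 0, 0]},
    {"xyz": [0.047, -0.07, -0.01], "angular": [0, 0, 0]}
  ]
}}

```text
clock: 1.85
position: [0.4341, 0.0048, 0.3569]
ee_rot: [0.989, 0.147, -0.0, 0.0]
ft_force: [0.1, -1.1, 0.1]
grip_width: 0.997
grasp_force: 0.0
```

```bash
cat >> h.py <<'E'
import pickle
def snap(tag,n="wrist"):
    c=camera(n);o=get_obs();pickle.dump((c,o),open(f"pics/{tag}.pkl","wb"));cv2.imwrite(f"pics/{tag}.png",c["img"][:,:,::-1]);return c,o
def load(tag):return pickle.load(open(f"pics/{tag}.pkl","rb"))[0]
E
python3 - <<'E'
from h import *
c,o=snap("w1");print(o["position"],o["joint_pos"],c["extrinsics"].round(4).tolist())
snap("s0","scene");snap("d0","side")
E
```

```text
[0.43395138 0.00379979 0.35668255] [ 0.65812218 -0.12164654 -0.6864166   1.6763181  -0.07660888  1.55985009
 -1.3012129 ] [[0.2903, 0.9145, 0.2819, 0.5047], [-0.9569, 0.2773, 0.0858, 0.0273], [0.0003, -0.2946, 0.9556, 0.4984], [0.0, 0.0, 0.0, 1.0]]
```

View pics/w1.png

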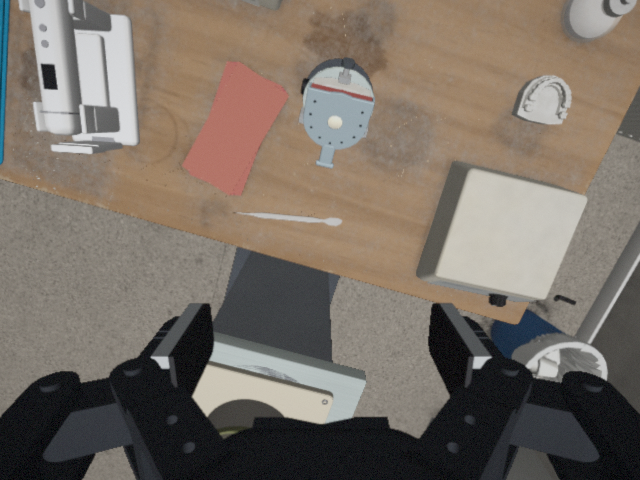

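The wrist picture shows the lamp top left (display at (49,76)), the tray patch at (335,122) with handle end at (325,165), and the loose cast at (545,102). Nothing crowds the tray. Next, the patch position and two close views of the tray.

```bash
python3 - <<'E'
from h import *
w,s,d=load("w1"),load("s0"),load("d0")
print("patch",tri([w,s],[(335,122),(397.5,241.8)]).round(4))
print("handle end",tri([w,s],[(325,165),(235+715/4,205+235/4)]).round(4))
print("disp",onz(w,(49,76),.101).round(4),"rear",onz(w,(57,125),.085).round(4), "cast",onz(w,(545,102),0.02).round(3))
E
```

```text
patch [0.5106 0.0137 0.1025]
handle end [0.4635 0.01   0.0679]
disp [0.4706 0.3002 0.101 ] rear [0.422  0.2984 0.085 ] cast [ 0.609 -0.228  0.02 ]
```

Emit:
{"name": "carry_out", "arguments": {
  "motion": [
    {"xyz": [-0.015, 0.104, 0.157], "angular": [0, 0, 0]},
    {"xyz": [-0.015, 0.104, 0.157], "angular": [0, 0, 0]},
    {"xyz": [-0.015, 0.104, 0.157], "angular": [0, 0, 0]},
    {"xyz": [-0.015, 0.104, 0.157], "angular": [0, 0, 0]},
    {"xyz": [-0.015, 0.104, 0.157], "angular": [0, 0, 0]},
    {"xyz": [-0.015, 0.104, 0.157], "angular": [0, 0, 0]},
    {"xyz": [-0.015, 0.104, 0.157], "angular": [0, 0, 0]}
  ]
}}

```text
clock: 2.7
position: [0.4505, -0.0991, 0.2012]
ee_rot: [0.989, 0.147, 0.001, 0.0]
ft_force: [0.4, -0.3, 0.8]
grip_width: 1.002
grasp_force: 0.0
```

```bash
python3 - <<'E'
from h import *
c,o=snap("w2");print(o["position"],proj(c,[.5106,.0137,.1025]))
E
```

```text
[ 0.4506189  -0.09899473  0.20134883] [[173.38304536  96.79754811]]
```

Emit:
{"name": "carry_out", "arguments": {
  "motion": [
    {"xyz": [0.063, -0.21, 0], "angular": [0, 0, 0]},
    {"xyz": [0.063, -0.21, 0], "angular": [0, 0, 0]},
    {"xyz": [0.063, -0.21, 0], "angular": [0, 0, 0]},
    {"xyz": [0.063, -0.21, 0], "angular": [0, 0, 0]},
    {"xyz": [0.063, -0.21, 0], "angular": [0, 0, 0]},
    {"xyz": [0.063, -0.21, 0], "angular": [0, 0, 0]},
    {"xyz": [0.063, -0.21, 0], "angular": [0, 0, 0]},
    {"xyz": [0.063, -0.21, 0], "angular": [0, 0, 0]}
  ]
}}

```text
clock: 3.55
position: [0.4497, 0.1186, 0.2002]
ee_rot: [0.989, 0.146, 0.0, 0.0]
ft_force: [-0.5, -0.5, -0.7]
grip_width: 0.996
grasp_force: 0.0
```

```bash
python3 - <<'E'
from h import *
c,o=snap("w3");print(o["position"],o["joint_pos"].round(2))
P=[.5106,.0137,.1025]
ims=[]
for t in("w2","w3"):
    c=load(t);u,v=proj(c,P)[0].round().astype(int);u=min(max(u,66),573);v=max(v,75);print(t,u,v)
    ims.append(cv2.resize(c["img"][v-75:v+75,u-66:u+67,::-1],(532,600),interpolation=2)[:, 66:466])
cv2.imwrite("pics/tray.png",np.hstack(ims))
print("lamp px",proj(c,[.51,.306,.101]))
E
```

```text
[0.44964583 0.11850869 0.20012195] [ 0.48  0.05 -0.84  1.87  0.04  1.23 -1.66]
w2 173 97
w3 502 197
lamp px [[50.82386903 59.30414287]]
```

View pics/tray.png

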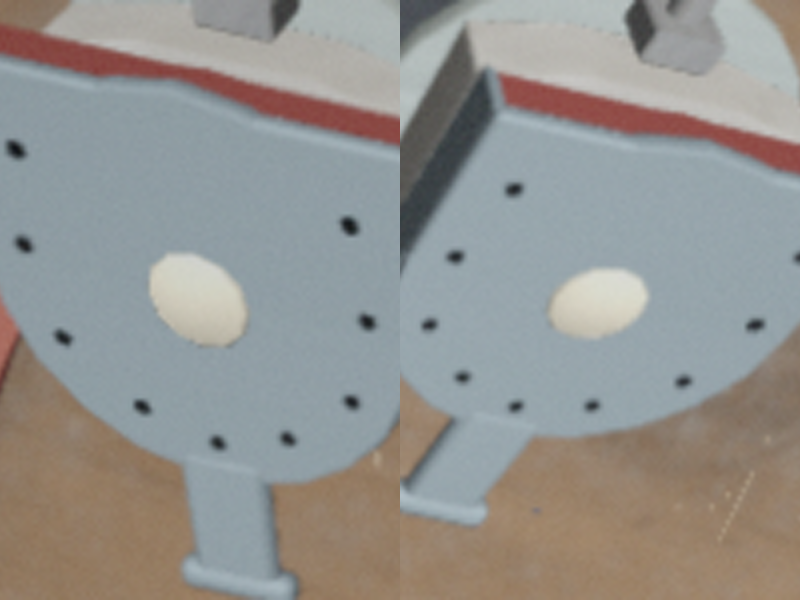

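Both crops show nine holes round the patch, left (198,300) and right (599,302), with the middle hole at the handle. I'll triangulate them and fit the plane.

```bash
python3 - <<'E'
from h import *
a,b=load("w2"),load("w3")
L=[(15,149),(23,244),(63,337),(142,407),(217,442),(288,438),(350,402),(367,321),(348,226),(198,300)]
Q=[(514,189),(455,257),(429,324),(462,377),(516,406),(592,406),(683,381),(755,325),(798,257),(599,302)]
X=[];
for p,q in zip(L,Q):
    pa=np.array(p)/4+[123.5-.375,22-.375];pb=(np.array(q)-[400,0])/4+[452.5-.375,122-.375]
    x=tri([a,b],[pa,pb]);X.append(x);print(x.round(4),np.abs(proj(a,x)-pa).max().round(2),np.abs(proj(b,x)-pb).max().round(2))
X=np.array(X);H=X[:9];m=H.mean(0);n=np.linalg.svd(H-m)[2][2];n*=np.sign(n[2])
print("n",n.round(4),"tilt",np.degrees(np.arccos(n[2])).round(1),"az",np.degrees(np.arctan2(n[1],n[0])).round(1),"resid mm",((H-m)@n*1e3).round(2),"patch above",((X[9]-m)@n*1e3).round(2))
for i in range(4):print("pair dir",np.degrees(np.arctan2(*(H[i]-H[8-i])[1::-1][::1]))) 
mid=(H[0]+H[8]+H[1]+H[7])/4;dx=mid-H[4];print("axis yaw",np.degrees(np.arctan2(dx[1],dx[0])),dx)
y=sum((H[i]-H[8-i]) for i in range(4));print("y yaw",np.degrees(np.arctan2(y[1],y[0])),y)
print("foot",onz(a,(0,0),0))
c=b
img=b["img"];u=cv2.resize(img[0:200,0:240,::-1],None,fx=3,fy=3,interpolation=2);cv2.imwrite("pics/lamp3.png",u[:600,:720])
E
```

```text
[0.5235 0.0391 0.1126] 0.23 0.19
[0.5108 0.0402 0.1043] 0.24 0.21
[0.4987 0.0363 0.0957] 0.16 0.14
[0.4911 0.0247 0.0902] 0.11 0.1
[0.4888 0.0125 0.0883] 0.23 0.2
[0.493  0.0007 0.0904] 0.3 0.27
[ 0.502  -0.0094  0.096 ] 0.08 0.07
[ 0.5148 -0.0117  0.1042] 0.31 0.27
[ 0.5269 -0.0084  0.1118] 0.45 0.38
[0.5106 0.014  0.103 ] 0.05 0.04
n [-0.5488 -0.0443  0.8348] tilt 33.4 az -175.4 resid mm [ 0.15  0.13 -0.2  -0.17  0.07  0.05  0.16  0.09 -0.27] patch above 0.26
pair dir 94.09929316908251
pair dir 94.40445533444009
pair dir 94.24634820501824
pair dir 94.60424652765988
axis yaw 4.3973743044242255 [0.03016537 0.00231971 0.01989855]
y yaw 94.3043410198483 [-0.01272156  0.16902009  0.00045437]
foot [0.53984243 0.20345065 0.        ]
```

View pics/lamp3.png

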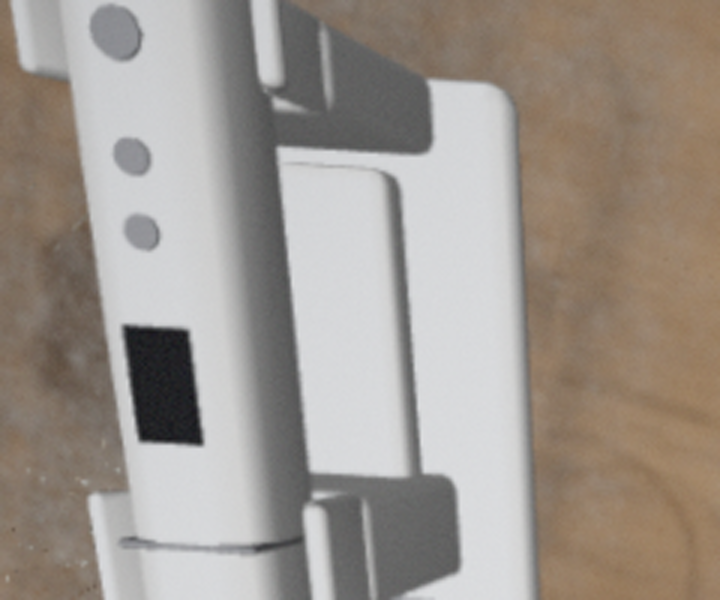

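The tray plane is well fixed: tilt 33.4°, normal (-0.549,-0.044,0.835), top at (0.511,0.014,0.103). The lamp crop shows the handle with display and three buttons, but it is cut off, so I'll move the camera over the lamp.

Emit:
{"name": "carry_out", "arguments": {
  "motion": [
    {"xyz": [0.036, -0.15, 0], "angular": [0, 0, 0]},
    {"xyz": [0.036, -0.15, 0], "angular": [0, 0, 0]},
    {"xyz": [0.036, -0.15, 0], "angular": [0, 0, 0]},
    {"xyz": [0.036, -0.15, 0], "angular": [0, 0, 0]},
    {"xyz": [0.036, -0.15, 0], "angular": [0, 0, 0]},
    {"xyz": [0.036, -0.15, 0], "angular": [0, 0, 0]}
  ]
}}

```text
clock: 4.2
position: [0.441, 0.272, 0.1996]
ee_rot: [0.989, 0.145, -0.0, 0.001]
ft_force: [0.3, -0.5, 0.5]
grip_width: 0.998
grasp_force: 0.0
```

```bash
python3 - <<'E'
from h import *
c,o=snap("w4");print(o["position"],o["joint_pos"].round(2))
print(proj(c,[[.51,.306,.085],[.42,.298,.085],[.6,.33,.045]]).round())
E
```

```text
[0.4411772  0.27170088 0.19967152] [ 0.21  0.23 -0.96  1.75  0.2   1.27 -2.07]
[[303. 121.]
 [279. 248.]
 [307. -19.]]
```

View pics/w4.png

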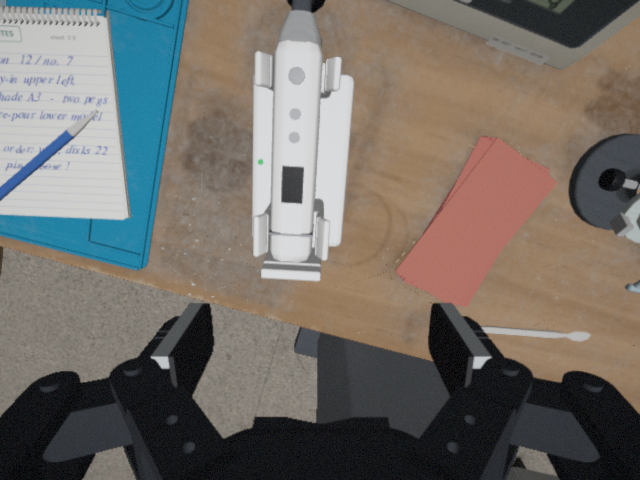

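The lamp lies along image x≈295: buttons at (297,75), (295,114) and (295,137), display at (292,185). The front cheeks span rows 53–90, the rear cheeks rows 213–258, and the stop is at (291,270).

```bash
python3 - <<'E'
from h import *
c=load("w4")
B=np.array([onz(c,p,.101) for p in [(297,75),(295,114),(295,137),(292,185)]])
v=B[0]-B[-1];print(B[:,:2].round(4).tolist(),"yaw btn",np.degrees(np.arctan2(v[1],v[0])).round(2))
f=lambda p,z:onz(c,p,z)[:2]
for n,z,ps in[("frontcheeks",.089,[(253,54),(340,60),(253,90),(338,92)]),("rearcheeks",.089,[(253,215),(327,220),(252,256),(327,259)]),("handle front/rear top",.097,[(299,42),(291,262)]),("handle edges",.085,[(275,170),(319,170)])]:
    print(n,[f(p,z).round(4).tolist() for p in ps])
# gradient-based cheek/handle edges
g=cv2.cvtColor(c["img"],cv2.COLOR_RGB2GRAY).astype(int)
for r in (100,150,200):print(r,g[r,246:360:2].tolist())
ax=[]
E
```

```text
[[0.5344, 0.3156], [0.5127, 0.3108], [0.4995, 0.3071], [0.4699, 0.3009]] yaw btn 12.8
frontcheeks [[0.5394, 0.346], [0.5516, 0.2934], [0.5191, 0.3411], [0.5334, 0.289]]
rearcheeks [[0.4397, 0.3218], [0.4511, 0.2712], [0.4099, 0.3154], [0.4232, 0.2628]]
handle front/rear top [[0.5527, 0.3197], [0.4166, 0.2874]]
handle edges [[0.4737, 0.3153], [0.4823, 0.2864]]
100 [128, 128, 128, 129, 194, 209, 214, 217, 216, 216, 218, 216, 216, 198, 166, 202, 205, 208, 212, 216, 217, 216, 216, 217, 216, 216, 217, 217, 216, 217, 218, 214, 213, 213, 212, 202, 173, 192, 216, 217, 216, 216, 217, 216, 216, 216, 217, 216, 217, 216, 216, 214, 209, 167, 132, 129, 131]
150 [119, 113, 114, 132, 204, 212, 218, 218, 219, 217, 217, 216, 216, 165, 197, 206, 209, 212, 215, 217, 217, 218, 218, 218, 218, 219, 218, 219, 218, 217, 216, 214, 212, 211, 196, 158, 208, 217, 218, 218, 217, 218, 217, 218, 218, 217, 218, 219, 218, 215, 210, 160, 118, 122, 124, 122, 120]
200 [119, 117, 116, 159, 208, 215, 219, 220, 218, 218, 218, 218, 185, 180, 205, 210, 212, 211, 72, 64, 61, 58, 65, 65, 63, 60, 65, 68, 175, 215, 214, 213, 209, 179, 139, 113, 113, 120, 169, 218, 218, 218, 219, 218, 217, 219, 217, 214, 211, 157, 121, 117, 117, 124, 124, 127, 128]
```

Emit:
{"name": "carry_out", "arguments": {
  "motion": [
    {"xyz": [0.07, -0.0165, 0.03], "angular": [0, 0, 3.8]},
    {"xyz": [0.07, -0.0165, 0.03], "angular": [0, 0, 3.8]},
    {"xyz": [0.07, -0.0165, 0.06], "angular": [0, 0, 3.8]},
    {"xyz": [0.07, -0.0165, 0.1], "angular": [0, 0, 3.8]},
    {"xyz": [0.07, -0.0165, 0.12], "angular": [0, 0, 3.8]},
    {"xyz": [0.07, -0.0165, 0.134], "angular": [0, 0, 3.8]},
    {"xyz": [0.07, -0.0165, 0.134], "angular": [0, 0, 3.8]},
    {"xyz": [0.07, -0.0165, 0.134], "angular": [0, 0, 3.8]}
  ]
}}

```text
clock: 5.05
position: [0.5034, 0.3094, 0.0669]
ee_rot: [0.994, 0.113, 0.001, -0.0]
ft_force: [0.5, -0.4, 1.8]
grip_width: 1.0
grasp_force: 0.0
```

```bash
python3 - <<'E'
from h import *
c,o=snap("w5");snap("s5","scene");snap("d5","side");print(o["position"],o["ee_rot"].round(4),o["joint_pos"].round(2),o["ft_force"])
E
```

```text
[0.50351744 0.30983473 0.06731327] [ 9.936e-01  1.131e-01  1.000e-03 -2.000e-04] [ 0.03  0.55 -0.84  1.7   0.45  1.1  -2.29] [ 0.68299027  0.10188604 -0.27257289]
```

View pics/w5.png

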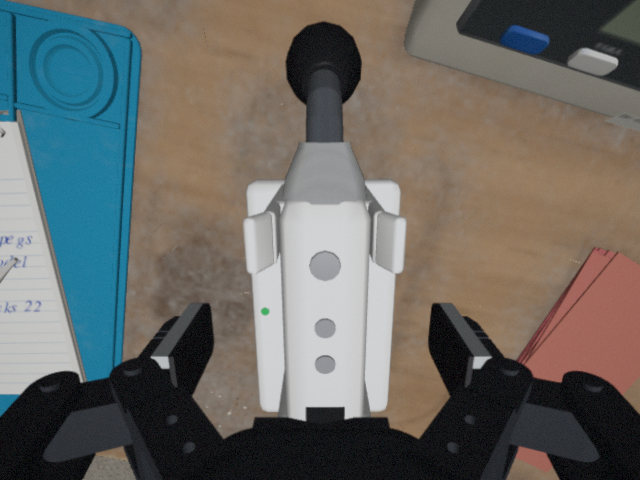

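The lamp is vertical in the image, centred between the fingers at column 325. The shield rim spans columns 286–361 with its top at row 22. I'll fit the lamp's position along the tool from that rim.

```bash
cat >> h.py <<'E'
s25,c25=np.sin(np.radians(25)),np.cos(np.radians(25))
t_=np.linspace(0,2*np.pi,73)
RIM=np.array([.0965,0,-.0526])+.016*(np.outer(np.cos(t_),[c25,0,s25])+np.outer(np.sin(t_),[0,1,0]))
E
python3 - <<'E'
from h import *
c=load("w5")
g=cv2.cvtColor(c["img"],cv2.COLOR_RGB2GRAY)
m=(g[0:110,260:390]<50).astype(np.uint8);k=cv2.connectedComponentsWithStats(m)[2];print(k[1:][k[1:,4]>500])
def pose(x,y,z,yaw):return R.from_euler("z",yaw,degrees=True).as_matrix(),np.array([x,y,z])
for yaw in(12.5,13,13.5):
  def f(p):
    M,T=pose(p[0],p[1],.085,yaw);q=proj(c,RIM@M.T+T);return [q[:,0].min()-286,q[:,0].max()-361,q[:,1].min()-22]
  r=least_squares(f,[.503,.308],x_scale=.01);print(yaw,r.x.round(4),np.round(r.fun,2))
  M,T=pose(*r.x,.085,yaw);q=proj(c,(M@np.array([[.05,0,.012],[.045,.02,.004],[.025,.02,.004],[0,0,.016]]).T).T+T);print(q.round(0).tolist())
E
```

```text
[[  26   22   75   88 4124]]
12.5 [0.506  0.3104] [ 0.69 -0.69 -0.03]
[[324.0, 196.0], [262.0, 206.0], [265.0, 263.0], [322.0, 347.0]]
13 [0.5062 0.3096] [ 0.68 -0.68 -0.03]
[[325.0, 196.0], [264.0, 207.0], [267.0, 264.0], [325.0, 347.0]]
13.5 [0.5064 0.3088] [ 0.69 -0.69 -0.03]
[[326.0, 196.0], [265.0, 208.0], [268.0, 264.0], [327.0, 347.0]]
```

Emit:
{"name": "carry_out", "arguments": {
  "motion": [
    {"xyz": [0, 0, 0], "angular": [0, 0, 0]},
    {"xyz": [0, 0, 0], "angular": [0, 0, 0]},
    {"xyz": [0, 0, 0], "angular": [0, 0, 0]},
    {"xyz": [0, 0, 0], "angular": [0, 0, 0]},
    {"xyz": [0, 0, 0], "angular": [0, 0, 0]},
    {"xyz": [0, 0, 0], "angular": [0, 0, 0]},
    {"xyz": [0, 0, 0], "angular": [0, 0, 0]},
    {"xyz": [0, 0, 0], "angular": [0, 0, 0]}
  ],
  "hand": 0,
  "grip_force": 90
}}

```text
clock: 6.0
position: [0.5028, 0.31, 0.0662]
ee_rot: [0.994, 0.113, 0.0, -0.0]
ft_force: [-0.5, -0.2, 5.5]
grip_width: 0.341
grasp_force: 89.5
```

```bash
python3 - <<'E'
from h import *
c,o=snap("w6");print({k:np.round(v,4) for k,v in o.items()})
g=cv2.cvtColor(c["img"],cv2.COLOR_RGB2GRAY)
m=(g[0:110,260:390]<50).astype(np.uint8);k=cv2.connectedComponentsWithStats(m)[2];print(k[1:][k[1:,4]>500])
E
```

```text
{'clock': np.float64(6.05), 'joint_pos': array([ 0.0281,  0.5486, -0.839 ,  1.6984,  0.451 ,  1.0989, -2.2915]), 'joint_velocities': array([ 0.0002,  0.0013, -0.0005, -0.0011,  0.0007,  0.0001,  0.001 ]), 'tau': array([-3.27800e-01, -5.63344e+01, -1.38934e+01, -3.04211e+01,
       -6.85000e-02, -2.90900e-01, -6.80000e-03]), 'position': array([0.5028, 0.31  , 0.0662]), 'ee_rot': array([ 9.935e-01,  1.135e-01,  3.000e-04, -0.000e+00]), 'ft_force': array([-0.0481, -0.2357,  5.3591]), 'torque': array([-0.2149,  0.0184, -0.0167]), 'grasp_force': np.float64(89.5326), 'grip_width': np.float64(0.3341)}
[[  23   20   75   83 4034]]
```

```bash
cat >> h.py <<'E'
n_=np.array([-.5488,-.0443,.8348]);n_/=np.linalg.norm(n_);P_=np.array([.5108,.0140,.1028])
LT=np.array([.0031,0,-.0188])   # lamp origin in tool frame
F=np.diag([1.,-1,-1])           # lamp axes in tool
def target(h,P=P_,n=n_,LT=LT,RLT=F):  # tool pose with mouth h above plane along n
    y=np.cross(n,[1,0,0]);y/=np.linalg.norm(y);x=np.cross(y,n)
    M=np.array([[c25,0,-s25],[0,1,0],[s25,0,c25]])
    Rl=np.stack([x,y,n],1)@M.T
    o=P+h*n-Rl@np.array([.0965,0,-.0526]);Rt=Rl@RLT.T
    return Rt,o-Rt@LT
def rel(Rt,pt,o):
    R0=R.from_quat(o["ee_rot"]).as_matrix();return (R0.T@(pt-o["position"])).round(4),np.degrees(R.from_matrix(R0.T@Rt).as_rotvec()).round(2)
E
python3 - <<'E'
from h import *
c=load("w6");o=get_obs();R0=R.from_quat(o["ee_rot"]).as_matrix()
def f(p):
    q=proj(c,(RIM@F.T+[p[0],p[1],-.0188])@R0.T+o["position"]);return [q[:,0].min()-283,q[:,0].max()-357.5,q[:,1].min()-20]
r=least_squares(f,[0,0],x_scale=.01);print(r.x,r.fun)
for h in(.05,0):
    Rt,pt=target(h);print(h,pt.round(4),rel(Rt,pt,o),"lamp o",(Rt@LT+pt).round(3))
Rt,pt=target(.05);q0=R0
w=load("w4");print("scale",onz(w,(555,65),0).round(3),onz(w,(400,5),0).round(3))
E
```

```text
[ 0.00331295 -0.00096524] [ 0.22306337 -0.22304408 -0.01044089]
0.05 [0.3799 0.0108 0.1636] (array([-0.1871,  0.2638, -0.0975]), array([ 2.07,  8.56, 13.23])) lamp o [0.38  0.01  0.183]
0 [0.4074 0.013  0.1219] (array([-0.1599,  0.2678, -0.0558]), array([ 2.07,  8.56, 13.23])) lamp o [0.408 0.012 0.141]
scale [0.615 0.117 0.   ] [0.619 0.259 0.   ]
```

Emit:
{"name": "carry_out", "arguments": {
  "motion": [
    {"xyz": [0, 0, -0.015], "angular": [0, 0, 0]},
    {"xyz": [0, 0, -0.045], "angular": [0, 0, 0]},
    {"xyz": [-0.01, 0, -0.08], "angular": [0, 0, 0]},
    {"xyz": [-0.03, 0, -0.11], "angular": [0, 0, 0]},
    {"xyz": [-0.05, 0, -0.125], "angular": [0, 0, 0]},
    {"xyz": [-0.05, 0, -0.125], "angular": [0, 0, 0]},
    {"xyz": [-0.05, 0, -0.125], "angular": [0, 0, 0]}
  ]
}}

```text
clock: 6.75
position: [0.4539, 0.2982, 0.1914]
ee_rot: [0.994, 0.113, 0.001, 0.0]
ft_force: [0.2, -0.0, -2.4]
grip_width: 0.341
grasp_force: 89.2
```

```bash
sed -i 's/y=np.cross(n,\[1,0,0\])/y=np.cross([0,0,1],-n)/; s/LT=np.array(\[.0031/LT=np.array([.0033/' h.py; python3 - <<'E'
from h import *
o=get_obs();print(o["clock"],o["position"].round(4),o["joint_pos"].round(2),o["ft_force"].round(2),o["torque"].round(3),o["grasp_force"])
for h in(.05,.04):
    Rt,pt=target(h);print(h,pt.round(4),rel(Rt,pt,o),"lamp o",(Rt@LT+pt).round(3),Rt.round(2).tolist())
E
```

```text
6.75 [0.4539 0.2982 0.1914] [ 0.14  0.31 -0.95  1.7   0.27  1.27 -2.21] [ 0.19 -0.04 -2.42] [-0.034  0.001  0.034] 89.20854091644287
0.05 [0.38   0.0034 0.1634] (array([-0.1385,  0.2705,  0.0281]), array([-0.57,  8.33,  8.4 ])) lamp o [0.381 0.003 0.182] [[0.99, 0.08, 0.15], [0.08, -1.0, 0.01], [0.15, 0.0, -0.99]]
0.04 [0.3855 0.0039 0.155 ] (array([-0.1331,  0.2713,  0.0364]), array([-0.57,  8.33,  8.4 ])) lamp o [0.386 0.004 0.174] [[0.99, 0.08, 0.15], [0.08, -1.0, 0.01], [0.15, 0.0, -0.99]]
```

Emit:
{"name": "carry_out", "arguments": {
  "motion": [
    {"xyz": [-0.138, 0.27, -0.01], "angular": [-0.6, 8.3, 8.4]},
    {"xyz": [-0.138, 0.27, -0.01], "angular": [-0.6, 8.3, 8.4]},
    {"xyz": [-0.138, 0.27, -0.01], "angular": [-0.6, 8.3, 8.4]},
    {"xyz": [-0.138, 0.27, -0.01], "angular": [-0.6, 8.3, 8.4]},
    {"xyz": [-0.138, 0.27, -0.01], "angular": [-0.6, 8.3, 8.4]},
    {"xyz": [-0.138, 0.27, -0.01], "angular": [-0.6, 8.3, 8.4]},
    {"xyz": [-0.138, 0.27, 0.028], "angular": [-0.6, 8.3, 8.4]},
    {"xyz": [-0.138, 0.27, 0.028], "angular": [-0.6, 8.3, 8.4]},
    {"xyz": [-0.138, 0.27, 0.028], "angular": [-0.6, 8.3, 8.4]},
    {"xyz": [-0.138, 0.27, 0.028], "angular": [-0.6, 8.3, 8.4]},
    {"xyz": [-0.138, 0.27, 0.028], "angular": [-0.6, 8.3, 8.4]}
  ]
}}

```text
clock: 7.85
position: [0.3811, 0.0052, 0.1636]
ee_rot: [0.996, 0.041, 0.073, -0.003]
ft_force: [0.3, -0.7, -2.6]
grip_width: 0.339
grasp_force: 89.4
```

```bash
python3 - <<'E'
from h import *
c,o=snap("w7");s,_=snap("s7","scene");d,_=snap("d7","side")
print(o["clock"],o["position"].round(4),o["ee_rot"],o["joint_pos"].round(2),o["ft_force"].round(2),o["torque"].round(3))
for h in(.05,.02,0):
    Rt,pt=target(h);print(h,pt.round(4),rel(Rt,pt,o))
R0=R.from_quat(o["ee_rot"]).as_matrix();rim=(RIM@F.T+LT)@R0.T+o["position"]
im=[]
for cc,bx in((c,(220,0,200,300)),(s,None),(d,None)):
    i=cc["img"][:,:,::-1].copy();q=proj(cc,rim)
    print(q.min(0),q.max(0),proj(cc,P_))
    cen=proj(cc,P_)[0];w=75 if bx is None else 150
    x0=int(np.clip(cen[0]-w*.89,0,640-2*int(w*.89)));y0=int(np.clip(cen[1]-w,0,480-2*w))
    k=300/w
    t=cv2.resize(i[y0:y0+2*w,x0:x0+2*int(w*.89)],None,fx=k/2 if 0 else 266/(2*int(w*.89)),fy=600/(2*w)*.6,interpolation=2)
    sc=(266/(2*int(w*.89)),.6*300/w)
    cv2.polylines(t,[((q-[x0,y0])*sc).astype(np.int32)],True,(0,0,255),1);cv2.circle(t,tuple(((cen-[x0,y0])*sc).astype(int)),2,(0,255,0),-1)
    im.append(t)
cv2.imwrite("pics/hov.png",np.hstack(im));print([x.shape for x in im])
E
```

```text
7.9 [0.381  0.0051 0.1636] [ 0.99648994  0.04096983  0.07294052 -0.00299261] [ 0.54 -0.29 -0.57  2.22 -0.19  1.03 -1.43] [-0.77 -0.12 -2.17] [ 0.051  0.203 -0.008]
0.05 [0.38   0.0034 0.1634] (array([-0.0011,  0.0016,  0.    ]), array([-0.01,  0.03,  0.09]))
0.02 [0.3965 0.0048 0.1383] (array([0.0116, 0.0016, 0.0272]), array([-0.01,  0.03,  0.09]))
0 [0.4075 0.0057 0.1216] (array([0.02  , 0.0016, 0.0453]), array([-0.01,  0.03,  0.09]))
[285.42270832  19.75706065] [359.39214195  97.91544677] [[325.39585168  34.19749412]]
[400.10113404 220.37015562] [414.36971671 232.52359314] [[397.36429374 241.66859074]]
[363.00105818 197.50041389] [372.79039482 204.16840456] [[358.08969059 215.56834903]]
[(360, 266, 3), (360, 266, 3), (360, 266, 3)]
```

View pics/hov.png

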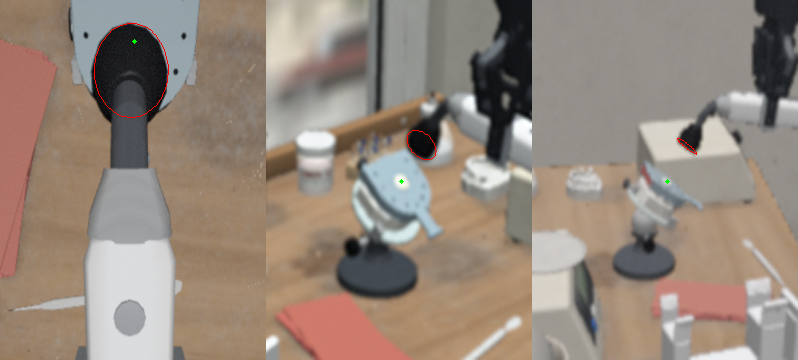

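The overlay puts the predicted rim (red) on the black shield in all three views, about centred over the patch (green). Nothing slipped. I'll approach along the normal.

Emit:
{"name": "carry_out", "arguments": {
  "motion": [
    {"xyz": [0.005, 0.0016, 0.013], "angular": [0, 0, 0.1]},
    {"xyz": [0.01, 0.0016, 0.024], "angular": [0, 0, 0.1]},
    {"xyz": [0.014, 0.0016, 0.0325], "angular": [0, 0, 0.1]},
    {"xyz": [0.0165, 0.0016, 0.038], "angular": [0, 0, 0.1]},
    {"xyz": [0.018, 0.0016, 0.0408], "angular": [0, 0, 0.1]},
    {"xyz": [0.018, 0.0016, 0.0408], "angular": [0, 0, 0.1]},
    {"xyz": [0.018, 0.0016, 0.0408], "angular": [0, 0, 0.1]},
    {"xyz": [0.018, 0.0016, 0.0408], "angular": [0, 0, 0.1]}
  ]
}}

```text
clock: 8.8
position: [0.4042, 0.0046, 0.1254]
ee_rot: [0.997, 0.039, 0.073, -0.003]
ft_force: [-0.3, 0.7, -2.1]
grip_width: 0.34
grasp_force: 89.5
```

```bash
cat > chk.py <<'E'
from h import *
def st(tag):
    f=[]
    for k in range(3):
        c,o=snap(tag);f.append(o["ft_force"])
    f=np.mean(f,0);R0=R.from_quat(o["ee_rot"]).as_matrix()
    mouth=o["position"]+R0@(F@np.array([.0965,0,-.0526])+LT)
    x=np.cross(np.cross([0,0,1],-n_)/np.linalg.norm(n_[:2]),n_);y=np.cross(n_,x)
    v=mouth-P_;zm=R0@F@np.array([-s25,0,c25])
    print(o["clock"].round(2),o["position"].round(4),"F",f.round(2),"Fn",(f@n_).round(2),"patch-frame mm",(np.array([v@x,v@y,v@n_])*1e3).round(2),"ang",np.arccos(min(1,zm@n_)).round(3))
    for h in(.05,.0,-.002,-.004):
        Rt,pt=target(h);print(h,*rel(Rt,pt,o))
E
python3 -c "
from chk import *
st('w8')"
```

```text
Traceback (most recent call last):
  File "chk.py", line 10, in st
    print(o["clock"].round(2),o["position"].round(4),"F",f.round(2),"Fn",(f@n_).round(2),"patch-frame mm",(np.array([v@x,v@y,v@n_])*1e3).round(2),"ang",np.arccos(min(1,zm@n_)).round(3))
          ^^^^^^^^^^^^^^^^
AttributeError: 'float' object has no attribute 'round'
```

```bash
sed -i 's/o\["clock"\].round(2)/round(o["clock"],2)/' chk.py; python3 -c "
from chk import *
st('w8')"
```

```text
9.1 [0.4041 0.0047 0.1252] F [ 0.1  -0.32 -2.37] Fn -2.02 patch-frame mm [-1.02 -0.9   4.75] ang 0.002
0.05 [-0.0183 -0.0007 -0.0413] [ 0.    0.08 -0.1 ]
0.0 [ 0.0029 -0.0007  0.004 ] [ 0.    0.08 -0.1 ]
-0.002 [ 0.0037 -0.0007  0.0058] [ 0.    0.08 -0.1 ]
-0.004 [ 0.0046 -0.0007  0.0076] [ 0.    0.08 -0.1 ]
```

Emit:
{"name": "carry_out", "arguments": {
  "motion": [
    {"xyz": [0.001, -0.0007, 0.001], "angular": [0, 0, 0]},
    {"xyz": [0.0016, -0.0007, 0.002], "angular": [0, 0, 0]},
    {"xyz": [0.0022, -0.0007, 0.003], "angular": [0, 0, 0]},
    {"xyz": [0.0028, -0.0007, 0.004], "angular": [0, 0, 0]},
    {"xyz": [0.0033, -0.0007, 0.005], "angular": [0, 0, 0]},
    {"xyz": [0.0037, -0.0007, 0.0058], "angular": [0, 0, 0]},
    {"xyz": [0.0037, -0.0007, 0.0058], "angular": [0, 0, 0]},
    {"xyz": [0.0037, -0.0007, 0.0058], "angular": [0, 0, 0]}
  ]
}}

```text
clock: 9.9
position: [0.4084, 0.0058, 0.1198]
ee_rot: [0.997, 0.039, 0.072, -0.003]
ft_force: [-4.3, 0.7, -0.9]
grip_width: 0.34
grasp_force: 89.7
```

```bash
python3 -c "
from chk import *
st('w9')"
```

```text
10.05 [0.4083 0.0058 0.1198] F [-3.08  0.44 -0.53] Fn 1.23 patch-frame mm [-0.41 -0.12 -2.15] ang 0.002
0.05 [-0.0218  0.0001 -0.0472] [-0.01  0.11 -0.09]
0.0 [-0.0006  0.     -0.0019] [-0.01  0.11 -0.09]
-0.002 [ 0.0002  0.     -0.0001] [-0.01  0.11 -0.09]
-0.004 [0.0011 0.     0.0017] [-0.01  0.11 -0.09]
```

Force and geometry together suggest the shield is pushed back about 2–3.5 mm. I'll push 1 mm more and hold.

Emit:
{"name": "carry_out", "arguments": {
  "motion": [
    {"xyz": [0.0003, 0, 0.0005], "angular": [0, 0, 0]},
    {"xyz": [0.0005, 0, 0.001], "angular": [0, 0, 0]},
    {"xyz": [0.0005, 0, 0.001], "angular": [0, 0, 0]},
    {"xyz": [0.0005, 0, 0.001], "angular": [0, 0, 0]},
    {"xyz": [0.0005, 0, 0.001], "angular": [0, 0, 0]},
    {"xyz": [0.0005, 0, 0.001], "angular": [0, 0, 0]},
    {"xyz": [0.0005, 0, 0.001], "angular": [0, 0, 0]}
  ]
}}

```text
clock: 10.75
position: [0.4092, 0.0058, 0.119]
ee_rot: [0.997, 0.039, 0.072, -0.003]
ft_force: [-3.9, -0.2, -0.2]
grip_width: 0.341
grasp_force: 89.8
```

```bash
python3 -c "
from chk import *
st('w10');snap('s10','scene');snap('d10','side')
s=load('s10');d=load('d10')
def crop(c,w,o=(0,0)):
    u,v=(proj(c,P_)[0]+o).round().astype(int);return cv2.resize(c['img'][v-w:v+w,u-w:u+w,::-1],(400,400),interpolation=2)
cv2.imwrite('pics/press.png',np.hstack([crop(s,40),crop(d,40)]))"
```

```text
10.9 [0.4092 0.0058 0.119 ] F [-4.07  0.4  -0.15] Fn 2.09 patch-frame mm [-0.14 -0.17 -3.28] ang 0.002
0.05 [-0.0225  0.     -0.0482] [-0.01  0.09 -0.1 ]
0.0 [-0.0013 -0.     -0.0029] [-0.01  0.09 -0.1 ]
-0.002 [-0.0005 -0.     -0.0011] [-0.01  0.09 -0.1 ]
-0.004 [ 0.0004 -0.      0.0007] [-0.01  0.09 -0.1 ]
```

View pics/press.png

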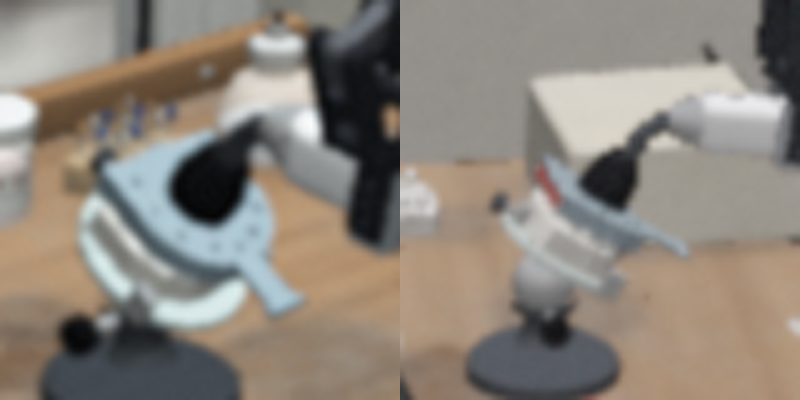

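The shield sits flat round the patch in both views, with no visible shift of the tray. Estimated pushback is about 4 mm, so I'll hold.

Emit:
{"name": "carry_out", "arguments": {
  "motion": [
    {"xyz": [0, 0, 0], "angular": [0, 0, 0]},
    {"xyz": [0, 0, 0], "angular": [0, 0, 0]},
    {"xyz": [0, 0, 0], "angular": [0, 0, 0]},
    {"xyz": [0, 0, 0], "angular": [0, 0, 0]},
    {"xyz": [0, 0, 0], "angular": [0, 0, 0]},
    {"xyz": [0, 0, 0], "angular": [0, 0, 0]},
    {"xyz": [0, 0, 0], "angular": [0, 0, 0]},
    {"xyz": [0, 0, 0], "angular": [0, 0, 0]},
    {"xyz": [0, 0, 0], "angular": [0, 0, 0]},
    {"xyz": [0, 0, 0], "angular": [0, 0, 0]},
    {"xyz": [0, 0, 0], "angular": [0, 0, 0]},
    {"xyz": [0, 0, 0], "angular": [0, 0, 0]}
  ]
}}

```text
clock: 12.2
position: [0.4091, 0.0058, 0.119]
ee_rot: [0.997, 0.039, 0.072, -0.003]
ft_force: [-3.6, 0.4, -0.0]
grip_width: 0.338
grasp_force: 89.8
```

Emit:
{"name": "carry_out", "arguments": {
  "motion": [
    {"xyz": [0, 0, 0], "angular": [0, 0, 0]},
    {"xyz": [0, 0, 0], "angular": [0, 0, 0]},
    {"xyz": [0, 0, 0], "angular": [0, 0, 0]},
    {"xyz": [0, 0, 0], "angular": [0, 0, 0]},
    {"xyz": [0, 0, 0], "angular": [0, 0, 0]},
    {"xyz": [0, 0, 0], "angular": [0, 0, 0]},
    {"xyz": [0, 0, 0], "angular": [0, 0, 0]},
    {"xyz": [0, 0, 0], "angular": [0, 0, 0]},
    {"xyz": [0, 0, 0], "angular": [0, 0, 0]},
    {"xyz": [0, 0, 0], "angular": [0, 0, 0]},
    {"xyz": [0, 0, 0], "angular": [0, 0, 0]},
    {"xyz": [0, 0, 0], "angular": [0, 0, 0]}
  ]
}}

```text
clock: 13.4
position: [0.4092, 0.0058, 0.119]
ee_rot: [0.997, 0.039, 0.072, -0.003]
ft_force: [-3.6, -0.4, 0.5]
grip_width: 0.341
grasp_force: 89.8
```

Emit:
{"name": "carry_out", "arguments": {
  "motion": [
    {"xyz": [0, 0, 0], "angular": [0, 0, 0]},
    {"xyz": [0, 0, 0], "angular": [0, 0, 0]},
    {"xyz": [0, 0, 0], "angular": [0, 0, 0]},
    {"xyz": [0, 0, 0], "angular": [0, 0, 0]},
    {"xyz": [0, 0, 0], "angular": [0, 0, 0]},
    {"xyz": [0, 0, 0], "angular": [0, 0, 0]},
    {"xyz": [0, 0, 0], "angular": [0, 0, 0]},
    {"xyz": [0, 0, 0], "angular": [0, 0, 0]},
    {"xyz": [0, 0, 0], "angular": [0, 0, 0]},
    {"xyz": [0, 0, 0], "angular": [0, 0, 0]},
    {"xyz": [0, 0, 0], "angular": [0, 0, 0]},
    {"xyz": [0, 0, 0], "angular": [0, 0, 0]}
  ]
}}

```text
clock: 14.6
position: [0.4092, 0.0058, 0.119]
ee_rot: [0.997, 0.039, 0.072, -0.003]
ft_force: [-3.5, 1.2, -0.5]
grip_width: 0.336
grasp_force: 89.8
```

```bash
python3 -c "
from chk import *
st('w11')"
```

```text
14.75 [0.4092 0.0058 0.119 ] F [-4.19 -0.22  0.13] Fn 2.41 patch-frame mm [-0.15 -0.16 -3.27] ang 0.002
0.05 [-0.0225  0.     -0.0482] [-0.01  0.09 -0.1 ]
0.0 [-0.0013  0.     -0.0029] [-0.01  0.09 -0.1 ]
-0.002 [-0.0005  0.     -0.0011] [-0.01  0.09 -0.1 ]
-0.004 [0.0004 0.     0.0007] [-0.01  0.09 -0.1 ]
```

Geometry reads 3.3 mm while force suggests up to 5.8 mm, so for insurance I'll back off 1 mm and hold a second time.

Emit:
{"name": "carry_out", "arguments": {
  "motion": [
    {"xyz": [-0.0004, 0, -0.0009], "angular": [0, 0, 0]},
    {"xyz": [-0.0004, 0, -0.0009], "angular": [0, 0, 0]},
    {"xyz": [-0.0004, 0, -0.0009], "angular": [0, 0, 0]},
    {"xyz": [-0.0004, 0, -0.0009], "angular": [0, 0, 0]},
    {"xyz": [-0.0004, 0, -0.0009], "angular": [0, 0, 0]},
    {"xyz": [-0.0004, 0, -0.0009], "angular": [0, 0, 0]},
    {"xyz": [-0.0004, 0, -0.0009], "angular": [0, 0, 0]},
    {"xyz": [-0.0004, 0, -0.0009], "angular": [0, 0, 0]},
    {"xyz": [-0.0004, 0, -0.0009], "angular": [0, 0, 0]},
    {"xyz": [-0.0004, 0, -0.0009], "angular": [0, 0, 0]},
    {"xyz": [-0.0004, 0, -0.0009], "angular": [0, 0, 0]},
    {"xyz": [-0.0004, 0, -0.0009], "angular": [0, 0, 0]}
  ]
}}

```text
clock: 15.95
position: [0.4086, 0.0058, 0.1198]
ee_rot: [0.997, 0.039, 0.072, -0.003]
ft_force: [-3.5, 0.3, -0.1]
grip_width: 0.338
grasp_force: 89.8
```

Emit:
{"name": "carry_out", "arguments": {
  "motion": [
    {"xyz": [0, 0, 0], "angular": [0, 0, 0]},
    {"xyz": [0, 0, 0], "angular": [0, 0, 0]},
    {"xyz": [0, 0, 0], "angular": [0, 0, 0]},
    {"xyz": [0, 0, 0], "angular": [0, 0, 0]},
    {"xyz": [0, 0, 0], "angular": [0, 0, 0]},
    {"xyz": [0, 0, 0], "angular": [0, 0, 0]},
    {"xyz": [0, 0, 0], "angular": [0, 0, 0]},
    {"xyz": [0, 0, 0], "angular": [0, 0, 0]},
    {"xyz": [0, 0, 0], "angular": [0, 0, 0]},
    {"xyz": [0, 0, 0], "angular": [0, 0, 0]},
    {"xyz": [0, 0, 0], "angular": [0, 0, 0]},
    {"xyz": [0, 0, 0], "angular": [0, 0, 0]}
  ]
}}

```text
clock: 17.15
position: [0.4086, 0.0058, 0.1198]
ee_rot: [0.997, 0.039, 0.072, -0.003]
ft_force: [-4.3, 0.2, 0.1]
grip_width: 0.341
grasp_force: 89.8
```

Emit:
{"name": "carry_out", "arguments": {
  "motion": [
    {"xyz": [0, 0, 0], "angular": [0, 0, 0]},
    {"xyz": [0, 0, 0], "angular": [0, 0, 0]},
    {"xyz": [0, 0, 0], "angular": [0, 0, 0]},
    {"xyz": [0, 0, 0], "angular": [0, 0, 0]},
    {"xyz": [0, 0, 0], "angular": [0, 0, 0]},
    {"xyz": [0, 0, 0], "angular": [0, 0, 0]},
    {"xyz": [0, 0, 0], "angular": [0, 0, 0]},
    {"xyz": [0, 0, 0], "angular": [0, 0, 0]},
    {"xyz": [0, 0, 0], "angular": [0, 0, 0]},
    {"xyz": [0, 0, 0], "angular": [0, 0, 0]},
    {"xyz": [0, 0, 0], "angular": [0, 0, 0]}
  ]
}}

```text
clock: 18.25
position: [0.4086, 0.0058, 0.1198]
ee_rot: [0.997, 0.039, 0.072, -0.003]
ft_force: [-3.5, -0.5, -0.8]
grip_width: 0.337
grasp_force: 89.8
```

```bash
python3 -c "
from chk import *
st('w12')"
```

```text
18.4 [0.4086 0.0057 0.1198] F [-4.   -0.31 -0.56] Fn 1.74 patch-frame mm [-0.17 -0.17 -2.3 ] ang 0.002
0.05 [-0.0221  0.     -0.0473] [-0.01  0.09 -0.1 ]
0.0 [-0.0009 -0.     -0.002 ] [-0.01  0.09 -0.1 ]
-0.002 [-0.     -0.     -0.0002] [-0.01  0.09 -0.1 ]
-0.004 [ 0.0008 -0.      0.0016] [-0.01  0.09 -0.1 ]
```

Emit:
{"name": "carry_out", "arguments": {
  "motion": [
    {"xyz": [-0.0013, 0, -0.003], "angular": [0, 0, 0]},
    {"xyz": [-0.0035, 0, -0.008], "angular": [0, 0, 0]},
    {"xyz": [-0.008, 0, -0.017], "angular": [0, 0, 0]},
    {"xyz": [-0.015, 0, -0.032], "angular": [0, 0, 0]},
    {"xyz": [-0.022, 0, -0.0473], "angular": [0, 0, 0]},
    {"xyz": [-0.022, 0, -0.0473], "angular": [0, 0, 0]},
    {"xyz": [-0.022, 0, -0.0473], "angular": [0, 0, 0]}
  ]
}}

```text
clock: 19.1
position: [0.3805, 0.0034, 0.1638]
ee_rot: [0.997, 0.039, 0.073, -0.003]
ft_force: [0.0, 0.2, -2.6]
grip_width: 0.339
grasp_force: 89.7
```

```bash
python3 - <<'E'
from h import *
c,o=snap("w13");w7=load("w7");o7=pickle.load(open("pics/w7.pkl","rb"))[1]
def box(c):
    g=cv2.cvtColor(c["img"],cv2.COLOR_RGB2GRAY);m=(g[0:130,260:390]<50).astype(np.uint8);k=cv2.connectedComponentsWithStats(m)[2];return k[1:][k[1:,4]>1000]
print(box(load("w6")),box(w7),box(c))
print(o["clock"],o["position"],o["ft_force"])
# target: pose at grasp (w6) for tool
og=pickle.load(open("pics/w6.pkl","rb"))[1];Rg=R.from_quat(og["ee_rot"]).as_matrix();pg=og["position"]
up=pg+Rg@[-.05,0,-.125];print("above",up,rel(Rg,up,o),rel(Rg,pg+[0,0,.10],o))
E
```

```text
[[  23   20   75   83 4034]] [[  23   20   75   82 3972]] [[  19   20   79   82 3980]]
19.15 [0.38028918 0.00343407 0.16332864] [ 0.08394237 -0.63580492 -2.14273039]
above [0.45401522 0.29867065 0.19115719] (array([ 0.0998, -0.2885, -0.0135]), array([ 0.62, -8.3 , -8.5 ])) (array([ 0.1451, -0.2959,  0.0184]), array([ 0.62, -8.3 , -8.5 ]))
```

No slip in the grip. Going back above the cradle.

Emit:
{"name": "carry_out", "arguments": {
  "motion": [
    {"xyz": [0.03, -0.04, -0.035], "angular": [0.6, -8.3, -8.5]},
    {"xyz": [0.1, -0.288, -0.033], "angular": [0.6, -8.3, -8.5]},
    {"xyz": [0.1, -0.288, -0.033], "angular": [0.6, -8.3, -8.5]},
    {"xyz": [0.1, -0.288, -0.033], "angular": [0.6, -8.3, -8.5]},
    {"xyz": [0.1, -0.288, -0.033], "angular": [0.6, -8.3, -8.5]},
    {"xyz": [0.1, -0.288, -0.033], "angular": [0.6, -8.3, -8.5]},
    {"xyz": [0.1, -0.288, -0.033], "angular": [0.6, -8.3, -8.5]},
    {"xyz": [0.1, -0.288, -0.0135], "angular": [0.6, -8.3, -8.5]},
    {"xyz": [0.1, -0.288, -0.0135], "angular": [0.6, -8.3, -8.5]},
    {"xyz": [0.1, -0.288, -0.0135], "angular": [0.6, -8.3, -8.5]},
    {"xyz": [0.1, -0.288, -0.0135], "angular": [0.6, -8.3, -8.5]}
  ]
}}

```text
clock: 20.25
position: [0.4544, 0.2979, 0.1918]
ee_rot: [0.994, 0.113, 0.0, -0.0]
ft_force: [0.6, -0.1, -2.4]
grip_width: 0.338
grasp_force: 90.0
```

```bash
python3 - <<'E'
from h import *
o=get_obs();og=pickle.load(open("pics/w6.pkl","rb"))[1];Rg=R.from_quat(og["ee_rot"]).as_matrix();pg=og["position"]
print(o["clock"],o["position"],o["joint_pos"].round(2))
for z in(.10,.04,.02,0):print(z,rel(Rg,pg+[0,0,z],o))
E
```

```text
20.25 [0.4543696  0.29787317 0.19177019] [ 0.13  0.31 -0.93  1.69  0.26  1.27 -2.2 ]
0.1 (array([ 0.0499, -0.0009,  0.0256]), array([-0.01,  0.01, -0.05]))
0.04 (array([ 0.0499, -0.0009,  0.0856]), array([-0.01,  0.01, -0.05]))
0.02 (array([ 0.0499, -0.0009,  0.1056]), array([-0.01,  0.01, -0.05]))
0 (array([ 0.0499, -0.0009,  0.1256]), array([-0.01,  0.01, -0.05]))
```

Emit:
{"name": "carry_out", "arguments": {
  "motion": [
    {"xyz": [0.025, -0.0009, 0.01], "angular": [0, 0, 0]},
    {"xyz": [0.0503, -0.0009, 0.03], "angular": [0, 0, 0]},
    {"xyz": [0.0503, -0.0009, 0.06], "angular": [0, 0, 0]},
    {"xyz": [0.0503, -0.0009, 0.085], "angular": [0, 0, 0]},
    {"xyz": [0.0503, -0.0009, 0.095], "angular": [0, 0, 0]},
    {"xyz": [0.0503, -0.0009, 0.095], "angular": [0, 0, 0]},
    {"xyz": [0.0503, -0.0009, 0.095], "angular": [0, 0, 0]}
  ]
}}

```text
clock: 20.95
position: [0.5035, 0.3108, 0.0979]
ee_rot: [0.994, 0.113, 0.001, -0.0]
ft_force: [0.5, 1.3, -1.8]
grip_width: 0.342
grasp_force: 90.2
```

```bash
python3 - <<'E'
from h import *
c,o=snap("w14");og=pickle.load(open("pics/w6.pkl","rb"))[1];Rg=R.from_quat(og["ee_rot"]).as_matrix();pg=og["position"]
print(o["clock"],o["position"],o["ft_force"])
for z in(.01,0):print(z,rel(Rg,pg+[0,0,z],o))
E
```

```text
21.0 [0.50365366 0.31095199 0.09814879] [ 0.42450203  0.59530674 -1.1741632 ]
0.01 (array([-0.0011,  0.0008,  0.022 ]), array([-0.04, -0.11, -0.01]))
0 (array([-0.0011,  0.0008,  0.032 ]), array([-0.04, -0.11, -0.01]))
```

Emit:
{"name": "carry_out", "arguments": {
  "motion": [
    {"xyz": [-0.0006, 0.0007, 0.005], "angular": [0, 0, 0]},
    {"xyz": [-0.0006, 0.0007, 0.011], "angular": [0, 0, 0]},
    {"xyz": [-0.0006, 0.0007, 0.017], "angular": [0, 0, 0]},
    {"xyz": [-0.0006, 0.0007, 0.022], "angular": [0, 0, 0]},
    {"xyz": [-0.0006, 0.0007, 0.026], "angular": [0, 0, 0]},
    {"xyz": [-0.0006, 0.0007, 0.029], "angular": [0, 0, 0]},
    {"xyz": [-0.0006, 0.0007, 0.031], "angular": [0, 0, 0]},
    {"xyz": [-0.0006, 0.0007, 0.0315], "angular": [0, 0, 0]},
    {"xyz": [-0.0006, 0.0007, 0.0315], "angular": [0, 0, 0]},
    {"xyz": [-0.0006, 0.0007, 0.0315], "angular": [0, 0, 0]}
  ]
}}

```text
clock: 22.0
position: [0.5023, 0.3096, 0.0662]
ee_rot: [0.994, 0.114, 0.0, 0.0]
ft_force: [-6.0, -5.9, 13.1]
grip_width: 0.335
grasp_force: 92.5
```

Emit:
{"name": "carry_out", "arguments": {
  "motion": [
    {"xyz": [0, 0, -0.0005], "angular": [0, 0, 0]},
    {"xyz": [0, 0, -0.0007], "angular": [0, 0, 0]},
    {"xyz": [0, 0, -0.0007], "angular": [0, 0, 0]}
  ]
}}

```text
clock: 22.3
position: [0.5025, 0.3097, 0.0662]
ee_rot: [0.994, 0.113, 0.0, 0.0]
ft_force: [-4.0, -1.9, 6.7]
grip_width: 0.34
grasp_force: 91.1
```

Seated with only a light load. Releasing.

Emit:
{"name": "carry_out", "arguments": {
  "motion": [
    {"xyz": [0, 0, 0], "angular": [0, 0, 0]},
    {"xyz": [0, 0, 0], "angular": [0, 0, 0]},
    {"xyz": [0, 0, 0], "angular": [0, 0, 0]},
    {"xyz": [0, 0, 0], "angular": [0, 0, 0]},
    {"xyz": [0, 0, 0], "angular": [0, 0, 0]},
    {"xyz": [0, 0, 0], "angular": [0, 0, 0]},
    {"xyz": [0, 0, 0], "angular": [0, 0, 0]},
    {"xyz": [0, 0, 0], "angular": [0, 0, 0]}
  ],
  "hand": 1,
  "grip_force": 20
}}

```text
clock: 23.1
position: [0.5025, 0.3096, 0.0655]
ee_rot: [0.994, 0.113, -0.0, -0.0]
ft_force: [-0.2, -0.1, 0.4]
grip_width: 0.996
grasp_force: 0.0
```

```bash
python3 - <<'E'
from h import *
c,o=snap("w15");print(o["clock"],o["position"],o["ft_force"],o["grip_width"])
g=cv2.cvtColor(c["img"],cv2.COLOR_RGB2GRAY);m=(g[0:110,260:390]<50).astype(np.uint8);k=cv2.connectedComponentsWithStats(m)[2];print(k[1:][k[1:,4]>1000])
E
```

```text
23.15 [0.50246834 0.30964232 0.06553624] [ 0.44324838  1.23312054 -0.60986382] 1.0012939859047267
[[  22   19   76   90 4222]]
```

View pics/w15.png

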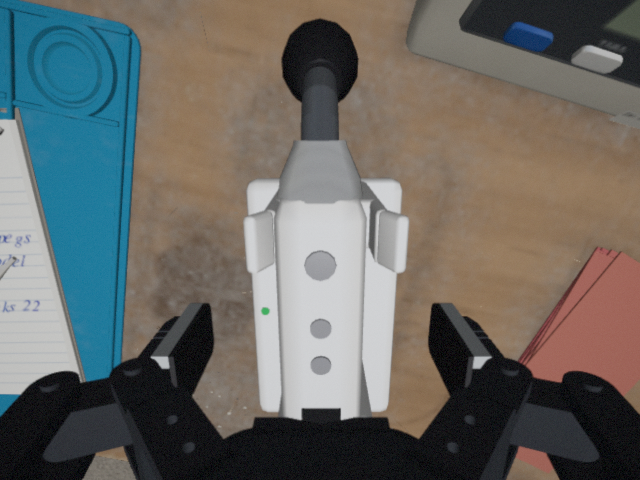

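The lamp lies between the cheeks as before: buttons at column 320, shield at (320,62), cheeks unchanged. I'll retreat straight up.

Emit:
{"name": "carry_out", "arguments": {
  "motion": [
    {"xyz": [0, 0, -0.03], "angular": [0, 0, 0]},
    {"xyz": [0, 0, -0.07], "angular": [0, 0, 0]},
    {"xyz": [0, 0, -0.12], "angular": [0, 0, 0]},
    {"xyz": [0, 0, -0.15], "angular": [0, 0, 0]},
    {"xyz": [0, 0, -0.15], "angular": [0, 0, 0]},
    {"xyz": [0, 0, -0.15], "angular": [0, 0, 0]},
    {"xyz": [0, 0, -0.15], "angular": [0, 0, 0]},
    {"xyz": [0, 0, -0.15], "angular": [0, 0, 0]}
  ]
}}

```text
clock: 23.95
position: [0.502, 0.3092, 0.2142]
ee_rot: [0.994, 0.114, -0.001, 0.0]
ft_force: [-0.4, -0.2, -0.5]
grip_width: 0.997
grasp_force: 0.0
```

```bash
python3 - <<'E'
from h import *
snap("s16","scene");snap("d16","side")
for t,a in(("s16","s0"),("d16","d0")):
    A=load(a)["img"].astype(int);B=load(t)["img"].astype(int)
    box=(slice(180,350),slice(235,345)) if t[0]=="s" else (slice(240,320),slice(320,430))
    D=np.abs(A-B).sum(2);print("lamp diff px",(D[box]>120).sum())
    b2=(slice(220,300),slice(360,420)) if t[0]=="s" else (slice(200,260),slice(325,370))
    print("table diff px",(D[b2]>120).sum())
print(hand_in())
E
```

```text
lamp diff px 1536
table diff px 0
lamp diff px 2
table diff px 8
the job is handed in; nothing more can be done
None
```

The lamp is back in its cradle after two holds of over 3 s on the patch, and the job is handed in; the hand-in returned no verdict, and I could only estimate the shield's push-back, at 2.3–3.3 mm by position and 4.5–5.8 mm by force.

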